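Feel round a flange rim for burrs

TASK

Before the turned aluminium flange on the anti-vibration platform is measured, feel its rim for burrs: set the closed fingertips, pointing down, on the flat top of the rim at the yellow paint mark, right by the outer edge, and run them lightly once all the way round, clockwise seen from above, until they are back at the mark, then lift clear. Touch only: press gently, do not pick the flange up or push it about, and leave the other things on the granite plate where they are.

Things in the scene. Friction and masses are not known exactly. Their poses are not given: they have to be found in the camera images.
- flange: loose turned aluminium flange, 0.5 to 1 kg, flat on the blue platform top, hub up, held by its weight only. Disc 150 mm diameter, 14 mm thick; central hub 58 mm diameter, 26 mm above the disc; bore 36 mm; six small holes. Origin: centre of the underside, z up. Feel the outer 15 mm of the top face (60 to 75 mm from the axis), TCP above it.
- flange_mark (a point): point on the flat top of the flange's rim in the yellow paint mark, 68 mm from the axis along the flange's own +x, 14 mm above its origin. The mark is a painted stroke (no height) 22 mm long, 9 mm wide, from 53 to 75 mm from the axis, and runs down the edge. The flange may lie at any yaw. Clockwise from above goes from the flange's +x towards its -y.
- platform: anti-vibration platform, fixed on the granite plate: base 220 (x) x 260 (y) mm, above it on four soft mounts a slab of that size with a grippy blue rubber top, on which flange and bush lie. Origin: centre of the base's underside; the blue top is 30 mm above it. The slab starts to sink, staying level, under a push of 2 to 7 N, then 1.2 N per mm, at most 11 mm, and springs back.
- plate: black granite surface plate 400 (x) x 630 (y) x 80 mm, fixed. Origin: centre of its underside on the table; its top is 80 mm above the table. At its far left corner sits a closed wooden gauge-block case 75 x 120 x 34 mm (fixed).
- bush: bystander: loose brass bush, upright tube 24 mm diameter, 45 mm tall, on a corner of the platform, at least 35 mm clear of the flange's rim. Origin: centre of underside.
- weight: bystander: loose steel knob weight, 38 mm diameter, 64 mm tall, on the plate. Origin: centre of underside.
- ring_gauge: bystander: loose dark steel ring, 56 mm outside, 32 mm bore, 20 mm tall, on the plate. Origin: centre of underside.
- vblock: bystander: loose steel V-block 50 x 60 x 44 mm on the plate. Origin: centre of underside.
- caliper: bystander: loose digital caliper lying flat on the plate, 210 mm long along its own y, 65 mm across the jaws, 10 mm tall. Origin: centre of its beam, on the plate.
- beaker: bystander: loose glass beaker 60 mm diameter, 70 mm tall, on the plate. Origin: centre of underside.

How it is judged:
On the way, in this order (a step that is already met when the one before it is completed fails the run):
1. fingertips touch the top of the rim at the yellow mark (x of the grasp point in the frame of flange between 0.052 and 0.084 m and y of the grasp point in the frame of flange between -0.016 and 0.016 m and horizontal distance between the grasp point and flange between 0.054 and 0.083 m and contact force between the fingers and flange above 0.2 N), for 0.04 s.
2. fingertips touch the top of the rim 40 degrees clockwise from the mark (x of the grasp point in the frame of flange between 0.0361 and 0.0681 m and y of the grasp point in the frame of flange between -0.0597 and -0.0277 m and horizontal distance between the grasp point and flange between 0.054 and 0.083 m and contact force between the fingers and flange above 0.2 N), for 0.04 s.
3. fingertips touch the top of the rim 80 degrees clockwise from the mark (x of the grasp point in the frame of flange between -0.0042 and 0.0278 m and y of the grasp point in the frame of flange between -0.083 and -0.051 m and horizontal distance between the grasp point and flange between 0.054 and 0.083 m and contact force between the fingers and flange above 0.2 N), for 0.04 s.
4. fingertips touch the top of the rim 120 degrees clockwise from the mark (x of the grasp point in the frame of flange between -0.05 and -0.018 m and y of the grasp point in the frame of flange between -0.0749 and -0.0429 m and horizontal distance between the grasp point and flange between 0.054 and 0.083 m and contact force between the fingers and flange above 0.2 N), for 0.04 s.
5. fingertips touch the top of the rim 160 degrees clockwise from the mark (x of the grasp point in the frame of flange between -0.0799 and -0.0479 m and y of the grasp point in the frame of flange between -0.0393 and -0.0073 m and horizontal distance between the grasp point and flange between 0.054 and 0.083 m and contact force between the fingers and flange above 0.2 N), for 0.04 s.
6. fingertips touch the top of the rim 200 degrees clockwise from the mark (x of the grasp point in the frame of flange between -0.0799 and -0.0479 m and y of the grasp point in the frame of flange between 0.0073 and 0.0393 m and horizontal distance between the grasp point and flange between 0.054 and 0.083 m and contact force between the fingers and flange above 0.2 N), for 0.04 s.
7. fingertips touch the top of the rim 240 degrees clockwise from the mark (x of the grasp point in the frame of flange between -0.05 and -0.018 m and y of the grasp point in the frame of flange between 0.0429 and 0.0749 m and horizontal distance between the grasp point and flange between 0.054 and 0.083 m and contact force between the fingers and flange above 0.2 N), for 0.04 s.
8. fingertips touch the top of the rim 280 degrees clockwise from the mark (x of the grasp point in the frame of flange between -0.0042 and 0.0278 m and y of the grasp point in the frame of flange between 0.051 and 0.083 m and horizontal distance between the grasp point and flange between 0.054 and 0.083 m and contact force between the fingers and flange above 0.2 N), for 0.04 s.
9. fingertips touch the top of the rim 320 degrees clockwise from the mark (x of the grasp point in the frame of flange between 0.0361 and 0.0681 m and y of the grasp point in the frame of flange between 0.0277 and 0.0597 m and horizontal distance between the grasp point and flange between 0.054 and 0.083 m and contact force between the fingers and flange above 0.2 N), for 0.04 s.
10. fingertips touch the top of the rim back at the yellow mark (all of step 1), for 0.04 s.
At the end, for the whole second after the job is handed in: the rim has been felt in contact once round from the mark to the mark; the flange lies flat and at rest within 20 mm of where it started, and the six loose bystanders are within 15 mm of where they were (distance of flange from where it was at the start of the episode below 0.02 m and angle between flange's own z axis and vertical below 0.03 rad and linear speed of flange below 0.01 m/s and distance of each of bush, weight, ring_gauge, vblock, caliper, beaker from where it was at the start of the episode below 0.015 m); the robot touches nothing.
It fails at once if the fingers press the flange harder than 25 N (contact force between the fingers and flange above 25 N).
It fails at once if the flange is lifted off the platform (8 mm) (height (world z) of flange above 0.118 m).
It fails at once if the flange is pushed about (20 mm) (distance of flange from where it was at the start of the episode above 0.02 m).
It fails at once if a loose bystander (bush, weight, ring gauge, V-block, caliper, beaker) is moved by 15 mm (distance of any of bush, weight, ring_gauge, vblock, caliper, beaker from where it was at the start of the episode above 0.015 m).
It also fails if it takes over 72 s, if anything falls off the work surface, if the arm or the gripper's body presses on something with over 40 N, if the wrist force passes 120 N, or if a joint passes its speed limit or range.

ROBOT

A 6-joint arm with a two-finger parallel gripper is mounted at the origin on the work surface. World frame = base frame: x ahead of the robot, y to its left, z up, the work surface at z = 0. Lengths are in m, angles in rad, forces in N, time in s.
With the tool pointing down it reaches from about 0.2 to 0.875 m from the base axis. Payload 3.4 kg.
Tool frame: the origin (TCP) lies between the finger pads, 19 mm behind the fingertips; this is the grasp point; z points along the fingers, y is the line along which they close (so a half turn about z gives the same grasp; the last joint's range is limited). The gripper opens to 94 mm and grips with 3 to 60 N. Pads are 16 mm wide; open, the fingers measure 119 mm over their backs; the gripper's body (75 mm by 177 mm) begins 78 mm behind the grasp point.
Start: joints at [1.045, 0.276, 1.505, -0, 1.361, -0.121], TCP at [0.226, 0.529, 0.224] pointing down, gripper open.
Joint ranges: [-2.89, 2.89], [-0.75, 2.08], [0.22, 2.7], [-1.18, 4.32], [0.11, 2.71], [-2.7, 2.7]. Speed limits (rad/s): [2.57, 2.57, 3.14, 3.14, 3.14, 3.14].

INTERFACE

Orientations are given as a rotation vector (axis times angle).
In Python, from rig import env gives the robot as it stands. The module is installed in compiled form; this text tells all that it offers.
- The arm moves only by the tool move_arm, never from a script. Its argument "rows" is a list of rows, each a list of 6 numbers: the shift along the tool's x, y, z scaled (see below), then the turn, a rotation vector about the tool's x, y, z scaled (see below). In form: [[tx, ty, tz, ax, ay, az], ...]. A call has 1 to 5 rows; each row shifts and turns the commanded pose from where the row before left it, along the tool's axes as they then stand; what a row does not reach is not made up. The controller multiplies each number of a shift by 30 mm and each number of a turn by pi rad. A row lasts 1/10 s, in which the tool goes at most 50 mm and 8.59 degrees, less where a joint would pass 70% of its speed; a pose out of reach is approached as far as the arm can. A call with a number of a shift or a turn outside -1 to 1 is refused whole. A call with a gripper value outside its range is refused whole. "fingers" is the opening, from -1 (shut) to 1 (fully open), set as the call begins (left out, the last holds). The fingers move at their own pace and stop on an object; "grip_force" is the grip in N (left out, the last holds). Time passes only in rows, so rows that do not move let the fingers close. It gives the time, the measured TCP pose, the force, the opening and the grip force at its end, in the units of the state.
- env.get_state(): the state, without advancing time (a new reading comes with each control period).
- env.read_camera(name): name is "scene" or "top" or "wrist"; returns a dict with "pixels" (480x640x3 uint8, red, green, blue), "fx", "fy", "cx", "cy" (pixels), "distortion" ([k1, k2, p1, p2, k3] as OpenCV has them; the pictures are not rectified), "eye" and "orientation" of the camera in the world; the wrist camera has in their place "mount" (4x4, takes a point from camera to tool coordinates, whose origin is the TCP and whose axes are the flange's). Camera axes: x right, y down, z forward; pixel columns grow to the right and rows downward; lengths in m; the calibration is good to about 2 mm. A picture is of the moment at which its call begins: read the wrist's pose just before it. There is no depth.
- env.job_done(): hands the job in; it is judged then, once.
The state is a dict: "clock": time; "qpos": joint angles; "joint_vel": joint speeds; "tau": joint torques, N m; "tool_pos": TCP position; "orientation": TCP orientation; "contact_force": force on the tool from outside, world axes, zero at the start; "wrist_torque": the same for the moment, N m; "gripper_width": opening from 0.0 (shut) to 1.0 (fully open); "finger_force": force on a finger pad.
Only numpy, scipy, OpenCV 4.12 (cv2) and the standard library are available. Lean on these libraries where they do the work, as an engineer would, in place of code of your own. Each camera call takes 0.05 s, during which the arm holds its last target. There are 200 camera calls.

## Working session

There is one attempt and no reset: what is moved stays moved. The work goes in short steps, Python scripts to look and compute and a tool call to move; the robot and the scene stay as the last step left them, time stands still between calls to the robot, and variables do not carry over. Pictures are saved under pics/ and viewed, at most 10 in all, crops included, and the job is handed in when it is done.

Besides the shell and the picture viewer there is one more tool, called after "Request:" as name([rows], argument=value, ...), one row to a line, values as JSON. move_arm: Moves the arm, as the interface text tells. Its arguments: {"type":"object","properties":{"rows":{"type":"array"},"fingers":{"type":"number"},"grip_force":{"type":"number"}},"required":["rows"]}

```bash
mkdir -p pics; python3 - <<'E'
from rig import env
import cv2,pickle
s=env.get_state();print(s)
d={}
for n in("scene","top"):
    c=env.read_camera(n);d[n]=c
    cv2.imwrite(f"pics/{n}0.png",c["pixels"][:,:,::-1]);print({k:v for k,v in c.items() if k!="pixels"})
pickle.dump(d,open("c0.pkl","wb"))
E
```

```text
{'clock': 0.0, 'qpos': array([ 1.04498662e+00,  2.76600137e-01,  1.50605919e+00, -4.27109193e-05,
        1.36071173e+00, -1.20993136e-01]), 'joint_vel': array([-7.84939262e-05,  5.47968863e-04,  1.90201745e-03,  3.40571674e-04,
       -1.43416361e-03, -1.72048430e-03]), 'tau': array([-1.82561933e-03, -4.04583907e+01, -2.37222558e+01,  6.98251999e-02,
        3.48380639e-02, -1.34838383e-04]), 'tool_pos': array([0.22622209, 0.52807505, 0.22343125]), 'orientation': array([-6.31431696e-01, -3.07694481e+00,  2.66909819e-03]), 'contact_force': array([-0.91722628,  0.48712034,  1.03011169]), 'wrist_torque': array([-0.018671  ,  0.00410637, -0.021368  ]), 'finger_force': 0.0, 'gripper_width': 0.9989575053488376}
{'fx': 454.46921584221485, 'fy': 454.46921584221485, 'cx': 323.5850742302812, 'cy': 237.64688444796428, 'distortion': array([-0.11811684,  0.        ,  0.        ,  0.        ,  0.        ]), 'eye': array([ 1.01923398, -0.01878244,  0.7329526 ]), 'orientation': array([-2.03141433, -1.72544489,  0.5233393 ])}
{'fx': 575.3814042476776, 'fy': 575.3814042476776, 'cx': 318.32362547390983, 'cy': 235.82160924973934, 'distortion': array([-0.07022948,  0.        ,  0.        ,  0.        ,  0.        ]), 'eye': array([0.51662381, 0.03824929, 1.25681821]), 'orientation': array([-2.18122192,  2.18529645, -0.10785981])}
```

View pics/top0.png

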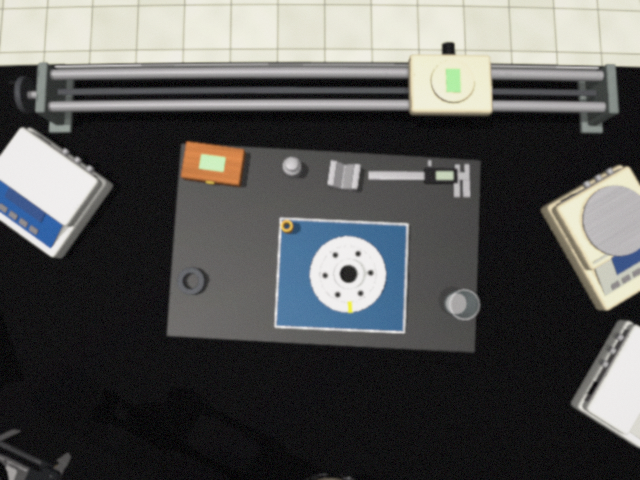

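View pics/scene0.png

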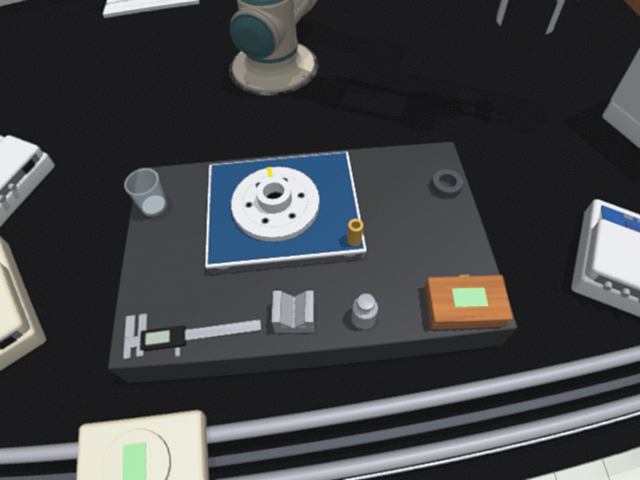

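The top view shows the flange centred near (348,273), with the yellow mark at (350,307) on the robot's side. The bush is at (287,226), and the other items are well off the platform. In the scene view the flange is at (275,200) and the mark at (270,172).

```bash
cat > h.py <<'E'
import numpy as np,cv2
from scipy.spatial.transform import Rotation as R
def cast(c,uv,z):
    K=np.array([[c["fx"],0,c["cx"]],[0,c["fy"],c["cy"]],[0,0,1]])
    p=cv2.undistortPoints(np.float64(uv).reshape(-1,1,2),K,c["distortion"])[:,0]
    d=R.from_rotvec(c["orientation"]).apply(np.c_[p,np.ones(len(p))])
    return c["eye"]+d*((z-c["eye"][2])/d[:,2])[:,None]
def circ(P):
    A=np.c_[2*P[:,:2],np.ones(len(P))];b=(P[:,:2]**2).sum(1)
    x=np.linalg.lstsq(A,b,rcond=None)[0];return x[:2],np.sqrt(x[2]+x[0]**2+x[1]**2)
E
python3 - <<'E'
from h import *;import pickle
d=pickle.load(open("c0.pkl","rb"))
for n,roi in(("top",(300,225,400,325)),("scene",(225,155,330,250))):
    c=d[n];h=cv2.cvtColor(c["pixels"],cv2.COLOR_RGB2HSV)
    M=np.zeros((480,640),np.uint8);x0,y0,x1,y1=roi;M[y0:y1,x0:x1]=1
    y=cv2.inRange(h,(22,110,110),(35,255,255))*M
    w=cv2.inRange(h,(0,0,110),(180,70,255))*M|y
    k=max(cv2.findContours(w,0,1)[0],key=cv2.contourArea)
    k=cv2.convexHull(k)[:,0]
    P=cast(c,k,.124);
    if n=="scene": # far side contour only is top edge
        P=P[P[:,0]<np.median(P[:,0])]
    C,r=circ(P)
    m=np.argwhere(y)[:,::-1].astype(float);q=cast(c,m,.124)[:,:2].mean(0)
    print(n,"centre",C,"r",r,"mark",q,np.hypot(*(q-C)),np.degrees(np.arctan2(*(q-C)[::-1])),len(m))
E
```

```text
top centre [ 0.53955302 -0.03329595] r 0.07613429085454772 mark [ 0.4747964  -0.03680604] 0.06485167486028899 -176.89735634560063 38
scene centre [ 0.53887877 -0.03432856] r 0.07486640023697332 mark [ 0.47500889 -0.03770986] 0.0639593141494722 -176.96956236092717 36
```

Request:
move_arm([
  [0, 0, 0, 0, 0, -0.043],
  [0, 0, 0, 0, 0, -0.043],
  [0, 0, 0, 0, 0, -0.043],
  [0, 0, 0, 0, 0, 0],
  [0, 0, 0, 0, 0, 0],
], fingers=-1, grip_force=10)

```text
clock: 0.6
tool_pos: [0.2264, 0.5284, 0.224]
orientation: [-0.004, -3.141, 0.001]
contact_force: [-0.6, 0.6, -1.2]
gripper_width: 0.61
finger_force: 0.0
```

Request:
move_arm([
  [-0.41, -0.94, 0, 0, 0, 0],
  [-0.41, -0.94, 0, 0, 0, 0],
  [-0.41, -0.94, 0, 0, 0, 0],
  [-0.41, -0.94, 0, 0, 0, 0],
  [-0.41, -0.94, 0, 0, 0, 0],
])

```text
clock: 1.1
tool_pos: [0.2883, 0.3864, 0.2242]
orientation: [0.003, 3.142, -0.0]
contact_force: [0.2, -0.2, -0.1]
gripper_width: 0.189
finger_force: 0.0
```

Request:
move_arm([
  [-0.41, -0.94, 0, 0, 0, 0],
  [-0.41, -0.94, 0, 0, 0, 0],
  [-0.41, -0.94, 0, 0, 0, 0],
  [-0.41, -0.94, 0, 0, 0, 0],
  [-0.41, -0.94, 0, 0, 0, 0],
])

```text
clock: 1.6
tool_pos: [0.3499, 0.2454, 0.2244]
orientation: [0.003, 3.141, 0.0]
contact_force: [0.4, 0.0, -0.1]
gripper_width: 0.006
finger_force: 0.0
```

Request:
move_arm([
  [-0.41, -0.94, 0, 0, 0, 0],
  [-0.41, -0.94, 0, 0, 0, 0],
  [-0.41, -0.94, 0, 0, 0, 0],
  [-0.41, -0.94, 0, 0, 0, 0],
  [-0.41, -0.94, 0, 0, 0, 0],
])

```text
clock: 2.1
tool_pos: [0.4114, 0.1044, 0.2244]
orientation: [0.003, 3.141, 0.0]
contact_force: [0.9, -0.2, -0.4]
gripper_width: 0.006
finger_force: 0.0
```

Request:
move_arm([
  [-0.4, -0.94, 0, 0, 0, 0],
  [-0.4, -0.94, 0, 0, 0, 0],
  [-0.4, -0.94, 0, 0, 0, 0],
  [-0.4, -0.94, 0, 0, 0, 0],
  [-0.4, -0.94, 0, 0, 0, 0],
])

```text
clock: 2.6
tool_pos: [0.4715, -0.0366, 0.2243]
orientation: [0.004, 3.141, 0.0]
contact_force: [0.2, 0.6, 0.6]
gripper_width: 0.005
finger_force: 0.0
```

Request:
move_arm([
  [0, 0, 0.6, 0, 0, 0],
  [0, 0, 0.6, 0, 0, 0],
  [0, 0, 0.6, 0, 0, 0],
  [0, 0, 0.4, 0, 0, 0],
  [0, 0, 0, 0, 0, 0],
])

```text
clock: 3.1
tool_pos: [0.47, -0.0351, 0.1568]
orientation: [-0.001, -3.138, -0.001]
contact_force: [-0.1, 0.4, -0.6]
gripper_width: 0.004
finger_force: 0.0
```

```bash
python3 - <<'E'
from rig import env
import cv2
c=env.read_camera("scene");print(env.get_state()["tool_pos"],env.get_state()["contact_force"])
cv2.imwrite("pics/s1.png",cv2.resize(c["pixels"][120:300,150:390,::-1],None,fx=3,fy=3))
E
```

```text
[ 0.47083644 -0.03520263  0.15784364] [-0.23803535  0.01952339 -0.49615978]
```

View pics/s1.png

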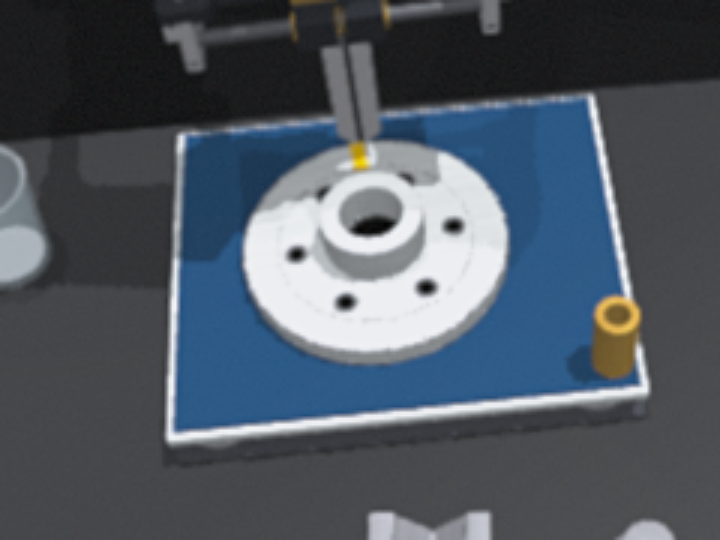

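The closed fingertips, at about (358,138) in the crop, hang just above the yellow mark at (358,155). I'll go down gently.

Request:
move_arm([
  [0, -0.07, 0.12, 0, 0, 0],
  [0, 0, 0.12, 0, 0, 0],
  [0, 0, 0.1, 0, 0, 0],
  [0, 0, 0.03, 0, 0, 0],
  [0, 0, 0, 0, 0, 0],
])

```text
clock: 3.65
tool_pos: [0.4712, -0.0374, 0.1471]
orientation: [-0.001, 3.142, 0.0]
contact_force: [-0.2, 0.6, 0.2]
gripper_width: 0.004
finger_force: 0.0
```

Request:
move_arm([
  [0, 0, 0.03, 0, 0, 0],
  [0, 0, 0, 0, 0, 0],
])

```text
clock: 3.85
tool_pos: [0.4713, -0.0374, 0.1463]
orientation: [-0.001, 3.141, 0.0]
contact_force: [-0.2, -0.1, 0.4]
gripper_width: 0.006
finger_force: 0.0
```

Request:
move_arm([
  [0, 0, 0.03, 0, 0, 0],
  [0, 0, 0, 0, 0, 0],
])

```text
clock: 4.05
tool_pos: [0.4712, -0.0374, 0.1453]
orientation: [0.001, -3.142, -0.0]
contact_force: [0.4, 0.4, -0.1]
gripper_width: 0.002
finger_force: 0.0
```

Request:
move_arm([
  [0, 0, 0.03, 0, 0, 0],
  [0, 0, 0, 0, 0, 0],
])

```text
clock: 4.25
tool_pos: [0.4712, -0.0374, 0.1443]
orientation: [0.001, -3.141, -0.0]
contact_force: [-0.5, -0.5, 0.3]
gripper_width: 0.007
finger_force: 0.0
```

Request:
move_arm([
  [0, 0, 0.03, 0, 0, 0],
  [0, 0, 0, 0, 0, 0],
])

```text
clock: 4.45
tool_pos: [0.4711, -0.0374, 0.1434]
orientation: [0.001, -3.141, -0.0]
contact_force: [0.4, -0.6, 0.2]
gripper_width: 0.008
finger_force: 0.0
```

Request:
move_arm([
  [0, 0, 0.02, 0, 0, 0],
  [0, 0, 0, 0, 0, 0],
])

```text
clock: 4.65
tool_pos: [0.4713, -0.0374, 0.1431]
orientation: [-0.001, 3.141, 0.0]
contact_force: [0.5, 0.0, 0.7]
gripper_width: 0.006
finger_force: 0.6
```

Request:
move_arm([
  [0, 0, 0.02, 0, 0, 0],
  [0, 0, 0, 0, 0, 0],
])

```text
clock: 4.85
tool_pos: [0.4713, -0.0374, 0.1431]
orientation: [-0.001, 3.141, -0.0]
contact_force: [-1.6, -0.1, 5.6]
gripper_width: 0.005
finger_force: 2.6
```

Request:
move_arm([
  [0, 0, 0.02, 0, 0, 0],
  [0, 0, 0, 0, 0, 0],
])

```text
clock: 5.05
tool_pos: [0.4713, -0.0374, 0.1427]
orientation: [-0.001, 3.141, -0.0]
contact_force: [-1.3, 0.1, 7.1]
gripper_width: 0.009
finger_force: 3.7
```

```bash
python3 -c "
import numpy as np
for c in range(10):print([[round(-.2965*np.sin(t),2),round(-.2965*np.cos(t),2),0,0,0,0] for t in np.radians(183-7.5*(np.arange(5*c,5*c+5)+.5))])"
```

```text
[[np.float64(-0.0), np.float64(0.3), 0, 0, 0, 0], [np.float64(-0.04), np.float64(0.29), 0, 0, 0, 0], [np.float64(-0.08), np.float64(0.29), 0, 0, 0, 0], [np.float64(-0.12), np.float64(0.27), 0, 0, 0, 0], [np.float64(-0.15), np.float64(0.25), 0, 0, 0, 0]]
[[np.float64(-0.18), np.float64(0.23), 0, 0, 0, 0], [np.float64(-0.21), np.float64(0.21), 0, 0, 0, 0], [np.float64(-0.24), np.float64(0.18), 0, 0, 0, 0], [np.float64(-0.26), np.float64(0.14), 0, 0, 0, 0], [np.float64(-0.28), np.float64(0.11), 0, 0, 0, 0]]
[[np.float64(-0.29), np.float64(0.07), 0, 0, 0, 0], [np.float64(-0.29), np.float64(0.03), 0, 0, 0, 0], [np.float64(-0.3), np.float64(-0.0), 0, 0, 0, 0], [np.float64(-0.29), np.float64(-0.04), 0, 0, 0, 0], [np.float64(-0.29), np.float64(-0.08), 0, 0, 0, 0]]
[[np.float64(-0.27), np.float64(-0.12), 0, 0, 0, 0], [np.float64(-0.25), np.float64(-0.15), 0, 0, 0, 0], [np.float64(-0.23), np.float64(-0.18), 0, 0, 0, 0], [np.float64(-0.21), np.float64(-0.21), 0, 0, 0, 0], [np.float64(-0.18), np.float64(-0.24), 0, 0, 0, 0]]
[[np.float64(-0.14), np.float64(-0.26), 0, 0, 0, 0], [np.float64(-0.11),
[... 749 characters left out ...]
 [np.float64(0.3), np.float64(0.0), 0, 0, 0, 0], [np.float64(0.29), np.float64(0.04), 0, 0, 0, 0], [np.float64(0.29), np.float64(0.08), 0, 0, 0, 0], [np.float64(0.27), np.float64(0.12), 0, 0, 0, 0]]
[[np.float64(0.25), np.float64(0.15), 0, 0, 0, 0], [np.float64(0.23), np.float64(0.18), 0, 0, 0, 0], [np.float64(0.21), np.float64(0.21), 0, 0, 0, 0], [np.float64(0.18), np.float64(0.24), 0, 0, 0, 0], [np.float64(0.14), np.float64(0.26), 0, 0, 0, 0]]
[[np.float64(0.11), np.float64(0.28), 0, 0, 0, 0], [np.float64(0.07), np.float64(0.29), 0, 0, 0, 0], [np.float64(0.03), np.float64(0.29), 0, 0, 0, 0], [np.float64(-0.0), np.float64(0.3), 0, 0, 0, 0], [np.float64(-0.04), np.float64(0.29), 0, 0, 0, 0]]
```

Request:
move_arm([
  [0, 0.3, 0.03, 0, 0, 0],
  [-0.04, 0.29, 0, 0, 0, 0],
  [-0.08, 0.29, 0, 0, 0, 0],
  [-0.12, 0.27, 0, 0, 0, 0],
  [-0.15, 0.25, 0, 0, 0, 0],
])

```text
clock: 5.55
tool_pos: [0.483, 0.0028, 0.1421]
orientation: [-0.003, 3.141, -0.007]
contact_force: [-2.8, -5.3, 7.8]
gripper_width: 0.003
finger_force: 4.1
```

Request:
move_arm([
  [-0.18, 0.23, 0, 0, 0, 0],
  [-0.21, 0.21, 0, 0, 0, 0],
  [-0.24, 0.18, 0, 0, 0, 0],
  [-0.26, 0.14, 0, 0, 0, 0],
  [-0.28, 0.11, 0, 0, 0, 0],
])

```text
clock: 6.05
tool_pos: [0.5161, 0.0299, 0.1416]
orientation: [0.002, -3.138, 0.003]
contact_force: [-6.6, -2.2, 8.7]
gripper_width: 0.005
finger_force: 4.4
```

```bash
cat > chk.py <<'E'
from rig import env
from h import *;import pickle
d=pickle.load(open("c0.pkl","rb"));s=env.get_state();print(s["tool_pos"],s["contact_force"])
def holes(c):
    g=c["pixels"].max(2);out=[]
    h=cv2.inRange(g,0,90);n,l,st,ce=cv2.connectedComponentsWithStats(h)
    for i in range(1,n):
        if 225<ce[i][0]<330 and 155<ce[i][1]<250 and 4<st[i][4]<300: out.append(ce[i])
    return cast(c,out,.124)[:,:2]
c=env.read_camera("scene");a=holes(d["scene"]);b=holes(c)
for p in a:
    j=np.argmin(np.hypot(*(b-p).T));print(p.round(4),((b[j]-p)*1e3).round(1))
E
python3 chk.py
```

```text
[0.51613706 0.02988592 0.14159604] [-6.59073993 -2.22023226  8.7499533 ]
[ 0.5292 -0.034 ] [ 1.7 -0.6]
[0.5376 0.0109] [ 1.  -0.3]
[ 0.5428 -0.0789] [ 0.5 -0.2]
[ 0.5775 -0.0094] [ 1. -0.]
[ 0.5802 -0.0543] [0.6 0. ]
```

Request:
move_arm([
  [-0.29, 0.07, -0.01, 0, 0, 0],
  [-0.29, 0.03, 0, 0, 0, 0],
  [-0.3, 0, 0, 0, 0, 0],
  [-0.29, -0.04, 0, 0, 0, 0],
  [-0.29, -0.08, 0, 0, 0, 0],
])

```text
clock: 6.6
tool_pos: [0.5595, 0.0308, 0.1418]
orientation: [0.001, -3.137, -0.002]
contact_force: [-6.0, 1.1, 9.2]
gripper_width: 0.003
finger_force: 4.3
```

Request:
move_arm([
  [-0.27, -0.12, 0, 0, 0, 0],
  [-0.25, -0.15, 0, 0, 0, 0],
  [-0.23, -0.18, 0, 0, 0, 0],
  [-0.21, -0.21, 0, 0, 0, 0],
  [-0.18, -0.24, 0, 0, 0, 0],
])

```text
clock: 7.1
tool_pos: [0.5953, 0.005, 0.1422]
orientation: [0.0, -3.14, -0.006]
contact_force: [-3.8, 4.7, 7.8]
gripper_width: 0.004
finger_force: 4.0
```

```bash
python3 chk.py
```

```text
[0.59528753 0.00500136 0.14216846] [-3.83661487  4.69920829  7.82008591]
[ 0.5292 -0.034 ] [ 13.5 -41.7]
[0.5376 0.0109] [ 40.7 -21.5]
[ 0.5428 -0.0789] [-0.1  3.2]
[ 0.5775 -0.0094] [ 0.8 -1.2]
[ 0.5802 -0.0543] [ 0.6 -0.4]
```

Request:
move_arm([
  [-0.14, -0.26, 0, 0, 0, 0],
  [-0.11, -0.28, 0, 0, 0, 0],
  [-0.07, -0.29, 0, 0, 0, 0],
  [-0.03, -0.29, 0, 0, 0, 0],
  [0, -0.3, 0, 0, 0, 0],
])

```text
clock: 7.65
tool_pos: [0.6079, -0.0376, 0.1427]
orientation: [-0.0, 3.138, 0.006]
contact_force: [0.3, 4.6, 7.8]
gripper_width: 0.005
finger_force: 3.7
```

Request:
move_arm([
  [0.04, -0.29, 0, 0, 0, 0],
  [0.08, -0.29, 0, 0, 0, 0],
  [0.12, -0.27, 0, 0, 0, 0],
  [0.15, -0.25, 0, 0, 0, 0],
  [0.18, -0.23, 0, 0, 0, 0],
])

```text
clock: 8.15
tool_pos: [0.5922, -0.0787, 0.1431]
orientation: [0.0, 3.135, 0.003]
contact_force: [2.1, 3.1, 6.3]
gripper_width: 0.005
finger_force: 3.3
```

```bash
python3 chk.py
```

```text
[ 0.59219001 -0.07865608  0.14307985] [2.14344245 3.13915514 6.31827879]
[ 0.5292 -0.034 ] [-0.5  8.1]
[0.5376 0.0109] [ 0.1 -0.3]
[ 0.5428 -0.0789] [36.8 24.3]
[ 0.5775 -0.0094] [ 0.4 -0.1]
[ 0.5802 -0.0543] [-0.6 -0.3]
```

Request:
move_arm([
  [0.23, -0.19, 0.02, 0, 0, 0],
  [0.25, -0.17, 0, 0, 0, 0],
  [0.26, -0.14, 0, 0, 0, 0],
  [0.28, -0.11, 0, 0, 0, 0],
  [0.29, -0.07, 0, 0, 0, 0],
])

```text
clock: 8.7
tool_pos: [0.5544, -0.1002, 0.143]
orientation: [0.0, 3.131, -0.001]
contact_force: [4.1, 0.6, 6.2]
gripper_width: 0.005
finger_force: 3.5
```

Request:
move_arm([
  [0.29, -0.03, 0, 0, 0, 0],
  [0.3, 0, 0, 0, 0, 0],
  [0.29, 0.04, 0, 0, 0, 0],
  [0.29, 0.08, 0, 0, 0, 0],
  [0.27, 0.12, 0, 0, 0, 0],
])

```text
clock: 9.2
tool_pos: [0.5113, -0.0952, 0.1431]
orientation: [-0.0, 3.131, -0.006]
contact_force: [4.0, -1.1, 7.6]
gripper_width: 0.002
finger_force: 3.4
```

```bash
python3 chk.py
```

```text
[ 0.51125121 -0.09517785  0.14305174] [ 4.01219428 -1.13456864  7.5731366 ]
[ 0.5292 -0.034 ] [ 0.2 -0.2]
[0.5376 0.0109] [ 0.1 -0.3]
[ 0.5428 -0.0789] [-0.9  0.1]
[ 0.5775 -0.0094] [ 0.1 -0.4]
[ 0.5802 -0.0543] [0. 0.]
```

Request:
move_arm([
  [0.25, 0.15, 0, 0, 0, 0],
  [0.23, 0.18, 0, 0, 0, 0],
  [0.21, 0.21, 0, 0, 0, 0],
  [0.18, 0.24, 0, 0, 0, 0],
  [0.14, 0.26, 0, 0, 0, 0],
])

```text
clock: 9.75
tool_pos: [0.4798, -0.0644, 0.1428]
orientation: [-0.001, 3.134, -0.008]
contact_force: [1.7, -4.6, 7.0]
gripper_width: 0.006
finger_force: 3.7
```

Request:
move_arm([
  [0.11, 0.28, 0, 0, 0, 0],
  [0.07, 0.29, 0, 0, 0, 0],
  [0.03, 0.29, 0, 0, 0, 0],
  [0, 0.3, 0, 0, 0, 0],
  [0, 0.05, 0, 0, 0, 0],
])

```text
clock: 10.25
tool_pos: [0.4722, -0.0276, 0.1423]
orientation: [-0.004, 3.137, -0.007]
contact_force: [0.3, -4.4, 7.9]
gripper_width: 0.01
finger_force: 3.9
```

```bash
python3 chk.py
```

```text
[ 0.47224297 -0.02764249  0.14234675] [ 0.27624635 -4.43842382  7.9268055 ]
[ 0.5292 -0.034 ] [0.7 0. ]
[0.5376 0.0109] [ 0.8 -0.2]
[ 0.5428 -0.0789] [ 0.2 -0.2]
[ 0.5775 -0.0094] [0.6 0. ]
[ 0.5802 -0.0543] [ 0.4 -0. ]
```

Request:
move_arm([
  [0, 0, -0.1, 0, 0, 0],
  [0, 0, -0.4, 0, 0, 0],
  [0, 0, -0.8, 0, 0, 0],
  [0, 0, -0.8, 0, 0, 0],
  [0, 0, -0.8, 0, 0, 0],
])

```text
clock: 10.8
tool_pos: [0.4699, -0.0258, 0.2281]
orientation: [0.001, -3.141, -0.001]
contact_force: [0.2, -0.1, 0.3]
gripper_width: 0.004
finger_force: 0.0
```

Request:
move_arm([
  [0, 0, 0, 0, 0, 0],
  [0, 0, 0, 0, 0, 0],
  [0, 0, 0, 0, 0, 0],
  [0, 0, 0, 0, 0, 0],
  [0, 0, 0, 0, 0, 0],
])

```text
clock: 11.3
tool_pos: [0.4698, -0.0259, 0.2265]
orientation: [0.001, -3.14, -0.001]
contact_force: [0.4, -0.1, 0.3]
gripper_width: 0.006
finger_force: 0.0
```

```bash
python3 chk.py; python3 -c "
from rig import env
print(env.job_done())"
```

```text
[ 0.46978109 -0.02589439  0.22652654] [ 0.36200093 -0.13435104  0.33999806]
[ 0.5292 -0.034 ] [ 0.1 -0.1]
[0.5376 0.0109] [-0.3  0.1]
[ 0.5428 -0.0789] [0. 0.]
[ 0.5775 -0.0094] [0. 0.]
[ 0.5802 -0.0543] [0. 0.]
the job is handed in; nothing more can be done
None
```

I ran the closed fingertips once clockwise round the rim from the yellow mark and back, pressing about 6 to 9 N at each reading, then lifted clear; the flange ended within about 0.3 mm of its start, and the job is handed in at about 11 s (no verdict was returned, and the bystanders were not re-measured).

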